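# Let the loaded mail trolley run down to the desk and catch it

### The arm

A 6-joint arm with a two-finger parallel gripper is mounted at the origin on the work surface. World frame = base frame: x ahead of the robot, y to its left, z up, the work surface at z = 0. Lengths are in m, angles in rad, forces in N, time in s.
With the tool pointing down it reaches from about 0.375 to 0.975 m from the base axis. Payload 3.8 kg.
Tool frame: the origin (TCP) lies midway between the tips of the shut fingers; the grasp point (between the pads) lies 19 mm behind it; z points along the fingers, y is the line along which they close (so a half turn about z gives the same grasp; the last joint's range is limited). The gripper opens to 85 mm and grips with 20 to 120 N. Pads are 22 mm wide; open, the fingers measure 114 mm over their backs; the gripper's body (76 mm by 85 mm) begins 54 mm behind the grasp point. The pads swing forward as they close: fully open they stand 13 mm farther back than shut.
Start: joints at [-1.216, 0.264, 1.604, -0, 1.274, -0.037], TCP at [0.258, -0.624, 0.231] pointing down, gripper open.
Joint ranges: [-2.63, 2.63], [-0.94, 2.18], [0.31, 2.57], [-1.31, 4.45], [0, 2.66], [-2.55, 2.55]. Speed limits (rad/s): [2.57, 2.57, 3.14, 3.14, 3.14, 3.14].

### API

Orientations are given as a rotation vector (axis times angle).
In Python, from workcell import * gives the robot as it stands. The module is installed in compiled form; this text tells all that it offers.
- The arm moves only by the tool apply_moves, never from a script. Its arguments are lists of equal length, an entry for each row: "fingers": the opening, from 0 (shut) to 1 (fully open); "travel": the shift along the tool's x, y, z normalised to -1 to 1, where 1 is 0.05 m, a list of three; "rotation": the turn, a rotation vector about the tool's x, y, z normalised to -1 to 1, where 1 is 6 degrees, a list of three. In form: {"fingers": [fingers, ...], "travel": [[dx, dy, dz], ...], "rotation": [[ax, ay, az], ...]}. A call has 1 to 12 rows; each row shifts and turns the commanded pose from where the row before left it, along the tool's axes as they then stand; what a row does not reach is not made up. A row lasts 1/10 s, in which the tool goes at most 50 mm and 8.59 degrees, less where a joint would pass 70% of its speed; a pose out of reach is approached as far as the arm can. A call with a number of a shift or a turn outside -1 to 1 is refused whole. A call with a gripper value outside its range is refused whole. The fingers move at their own pace and stop on an object; "newtons" is the grip in N (left out, the last holds). Time passes only in rows, so rows that do not move let the fingers close. It gives the time, the measured TCP pose, the force, the opening and the grip force at its end, in the units of the state.
- read_state(): the state, without advancing time (a new reading comes with each control period).
- read_camera(name): name is "side" or "top" or "wrist"; returns a dict with "image" (420x560x3 uint8, red, green, blue), "fx", "fy", "cx", "cy" (pixels), "extrinsics" (4x4, takes a point from world to camera coordinates). Camera axes: x right, y down, z forward; pixel columns grow to the right and rows downward; lengths in m; the calibration is good to about 2 mm. A picture is of the moment at which its call begins. There is no depth.
- finish_job(): hands the job in; it is judged then, once.
Trained networks look in the newest picture that a camera, given by its name, has taken for a name from the list of things; names that differ only in an ending like _2 or _b are one class to them, and where a whole thing is asked for, a point or a joint stands for the part that bears it (a point fixed in the world has none). Each returns a list of dicts, best first, with "p" (0 to 1); they miss things now and then, are a little off and sometimes report something else, mostly with a low value. They report only what shows in the picture. A call takes as long as a camera call. They do not tell look-alikes from the thing itself.
- regions_of(camera, name): "mask" (420x560 bool, what is visible of it) and "bbox" ([left, top, width, height] in pixels, round what is visible of it).
- tip_of(camera, name): "location" ([column, row] in pixels: a listed point, or the origin of a listed thing).
The state is a dict: "time": time; "q": joint angles; "joint_vel": joint speeds; "joint_torque": joint torques, N m; "tool_pos": TCP position; "tcp_rot": TCP orientation; "wrist_force": force on the tool from outside, world axes, zero at the start; "torque": the same for the moment, N m; "width": opening from 0.0 (shut) to 1.0 (fully open); "grip_force": force on a finger pad.
Only numpy, scipy, OpenCV 4.12 (cv2) and the standard library are available. Lean on these libraries where they do the work, as an engineer would, in place of code of your own. Each camera call takes 0.05 s, during which the arm holds its last target. There are 200 camera calls.

### The job

Pull the gate bar out so that the mail trolley rolls off down the sloping run by itself. Do not touch the trolley until its upright handle has passed the pair of marker posts; then take it by the handle while it rolls and brake it so gently that the tall carton on it stays standing, well before the trolley runs off the open lower end. The job finishes with the gripper still holding the handle and the trolley standing still on the run below the posts, the gate left open and the other things on the desk left alone.

Things in the scene. Friction and masses are not known exactly. Their poses are not given: they have to be found in the camera images.
- run: Sloping run: straight channel fixed on the desk, grey surface 690 mm long, 110 mm wide between two aluminium rails (8 mm thick, tops 20 mm above the surface). Origin on the desk under its middle; x across it (away from the robot at yaw 0), y along it UPHILL, z up. It falls towards -y by 0.041 (rise over length). Yaw varies by about 0.12 rad either way.
- run_mid (a point): Middle of the running surface, 45 mm above the desk (run frame 0, 0, 45 mm), level with the pair of round marker posts that stand beside the rails at x = +-71 mm, y = 0 (12 mm thick, tops 115 mm above the desk). The handle passes the posts here.
- run_end (a point): Middle of the surface's edge at the open lower end (run frame 0, -345, 31 mm). The trolley's front is over it when the handle is at y = -315 mm in the run's frame. A black catch pan, 40 mm high, lies on the desk beyond it.
- gate (a joint): Gate: steel bar 10 mm thick across the run just in front of the trolley, 107 to 119 mm above the desk, at y = 145 mm in the run's frame. Slides along the run's +x (outwards, away from the robot). In m: 0 closed, stop at 0.085; the trolley is free from about 0.060. Friction 2.5 N, damping 6 N s/m; stays where left. Open means 0.066 or more.
- gate_knob (a point): Grip point on the gate's upright black knob (20 mm diameter, 52 mm tall, 119 to 171 mm above the desk): on its axis, 16 mm below its top, outside the far rail, at x = 118 mm + gate opening, y = 145 mm in the run's frame.
- trolley: Mail trolley: level grey tray 76 x 170 mm (102 mm over its four wheels, radius 36 mm), floor 50 mm, rim 64 mm above the origin (under its middle, at the running surface); y to its rear (uphill), z up. Mass 0.82 kg plus carton, +-25 %. Drag grows with speed: from rest it gains speed with a time constant of 0.65 s towards 0.23 m/s (+-15 %). Starts against the gate, y = 235 mm in the run's frame.
- trolley_handle (a point): Grip point on the trolley's handle, an upright aluminium post of 18 mm diameter, 55 mm ahead (downhill) of the trolley's middle. The post's top is 158 mm above the trolley's origin, this point on its axis 15 mm below the top. Starts at y = 180 mm in the run's frame.
- carton: Slim cardboard carton, 36 mm across the run, 20 mm along it, 135 mm tall, 0.06 kg, standing loose on the tray floor 100 mm behind the handle. Origin at the centre of its foot. It tips forward if the trolley is braked at more than about 1.4 m/s2 or stopped dead from about 0.14 m/s or more.
- stapler: Black stapler, 140 x 36 x 42 mm, loose, leave alone. Origin at the centre of its underside.
- mug: White mug, 80 mm wide, 90 mm tall, loose, leave alone. Origin at the centre of its underside.
Not all that is in view belongs to the job. Leave any green look-alike of the trolley alone.

How it is judged:
By the outcome, as a careful person would: the job done as asked, in the order asked, and still so for the second after the job is handed in, while the arm keeps its last pose, push and grip.
It also fails if it takes over 32 s, if anything falls off the work surface, if the arm or the gripper's body presses on something with over 40 N, if the wrist force passes 120 N, or if a joint passes its speed limit or range.

## Working session

There is one attempt and no reset: what is moved stays moved. The work goes in short steps, Python scripts to look and compute and a tool call to move; the robot and the scene stay as the last step left them, time stands still between calls to the robot, and variables do not carry over. Pictures are saved under pics/ and viewed, at most 10 in all, crops included, and the job is handed in when it is done.

Besides the shell and the picture viewer there is one more tool, called after "Call:" as name(argument=value, ...) on one line, values as JSON. apply_moves: Moves the arm, as the interface text tells. Scaled input: -1 to 1 covers 0.05 m each way for a shift and 6 degrees each way for a turn. Its arguments: {"type":"object","properties":{"fingers":{"type":"array","items":{"type":"number"}},"travel":{"type":"array","items":{"type":"array","items":{"type":"number"}}},"rotation":{"type":"array","items":{"type":"array","items":{"type":"number"}}},"newtons":{"type":"number"}},"required":["fingers","travel","rotation"]}

```bash
mkdir -p pics; cat > h.py <<'E'
from workcell import *
import numpy as np, cv2
from scipy.spatial.transform import Rotation as R
def ray(c,px):
    E=np.array(c["extrinsics"]);d=np.array([(px[0]-c["cx"])/c["fx"],(px[1]-c["cy"])/c["fy"],1])
    return -E[:3,:3].T@E[:3,3],E[:3,:3].T@d
def atz(c,px,z):
    o,d=ray(c,px);return o+d*(z-o[2])/d[2]
def proj(c,p):
    E=np.array(c["extrinsics"]);q=E[:3,:3]@np.array(p)+E[:3,3];return [c["fx"]*q[0]/q[2]+c["cx"],c["fy"]*q[1]/q[2]+c["cy"]]
E
python3 - <<'E'
from h import *
s=read_state();print({k:np.round(v,3) for k,v in s.items()});print(R.from_rotvec(s["tcp_rot"]).as_matrix().round(3))
im=[]
for n in ["top","side"]:
    c=read_camera(n);im.append(c["image"])
    o,_=ray(c,(0,0));print(n,o.round(3))
    for t,z in [("run_mid",.045),("run_end",.031),("gate_knob",.155),("trolley_handle",.198),("trolley",.055),("carton",.105),("mug",0),("stapler",0),("run",0)]:
        print(t,[(round(x["p"],2),np.round(x["location"]).tolist(),atz(c,x["location"],z).round(3)[:2].tolist()) for x in tip_of(n,t)[:3]])
v=np.vstack(im);v=cv2.resize(np.hstack(im),(800,300));cv2.imwrite("pics/a.png",v[:,:,::-1])
print(read_state()["time"])
E
```

```text
{'time': np.float64(0.0), 'q': array([-1.216,  0.265,  1.605, -0.   ,  1.274, -0.037]), 'joint_vel': array([ 0.   ,  0.001, -0.002, -0.   , -0.001, -0.001]), 'joint_torque': array([ 0.0000e+00, -5.1511e+01, -3.6731e+01, -0.0000e+00,  1.3000e-02,
       -0.0000e+00]), 'tool_pos': array([ 0.257, -0.623,  0.23 ]), 'tcp_rot': array([-3.079e+00, -6.110e-01,  1.000e-03]), 'wrist_force': array([-0.678,  0.09 ,  0.366]), 'torque': array([-0.008, -0.045,  0.01 ]), 'grip_force': np.float64(0.0), 'width': np.float64(1.002)}
[[ 0.924  0.382 -0.001]
 [ 0.382 -0.924  0.002]
 [ 0.    -0.002 -1.   ]]
top [0.129 0.039 1.797]
run_mid [(0.79, [288.0, 217.0], [0.449, -0.021])]
run_end [(0.81, [392.0, 212.0], [0.468, -0.37])]
gate_knob [(0.67, [240.0, 182.0], [0.541, 0.134])]
trolley_handle [(0.88, [153.0, 307.0], [0.152, 0.382]), (0.7, [232.0, 216.0], [0.426, 0.155])]
trolley [(0.64, [284.0, 142.0], [0.709, -0.007]), (0.62, [216.0, 223.0], [0.428, 0.217]), (0.61, [168.0, 297.0], [0.186, 0.368])]
carton [(0.72, [202.0, 226.0], [0.409, 0.256])]
mug [(0.77, [364.0, 143.0], [0.722, -0.29])]
stapler [(0.67, [282.0, 140.0], [0.734, -0.001]), (0.61, [199.0, 222.0], [0.441, 0.281])]
run [(0.94, [288.0, 224.0], [0.433, -0.02])]
side [0.418 0.714 0.957]
run_mid [(0.9, [302.0, 218.0], [0.438, -0.027])]
run_end [(0.76, [302.0, 148.0], [0.467, -0.344])]
gate_knob [(0.53, [252.0, 237.0], [0.55, 0.138]), (0.48, [302.0, 145.0], [0.46, -0.215])]
trolley_handle [(0.94, [303.0, 241.0], [0.427, 0.166]), (0.65, [428.0, 364.0], [0.173, 0.411])]
trolley [(0.78, [386.0, 386.0], [0.219, 0.412]), (0.61, [298.0, 294.0], [0.426, 0.223])]
carton [(0.64, [303.0, 300.0], [0.413, 0.264]), (0.61, [227.0, 159.0], [0.683, -0.177])]
mug [(0.7, [228.0, 156.0], [0.716, -0.302])]
stapler [(0.61, [207.0, 225.0], [0.714, 0.002])]
run [(0.8, [299.0, 227.0], [0.443, -0.026])]
1.0
```

View pics/a.png

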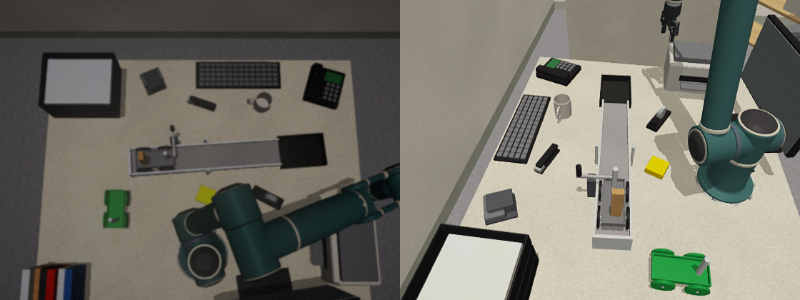

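The pictures show the run's rails at about (190–400, 218) in the top view (full scale), with the trolley uphill on the left and the catch pan on the right. The knob is at about (240, 182), and the green look-alike at (165, 295) is to be ignored.

```bash
python3 - <<'E'
from h import *
from scipy.optimize import least_squares
P={"run_mid":(0,0,.045),"run_end":(0,-.345,.031),"gate_knob":(.118,.145,.155),"trolley_handle":(0,.18,.1977),"trolley":(0,.235,.0546),"carton":(0,.28,.1046)}
obs=[];C={}
for n in ["top","side"]:
    C[n]=read_camera(n)
    for t in P:
        for x in tip_of(n,t): obs.append((n,t,x["location"]))
def W(v,p): c,s=np.cos(v[2]),np.sin(v[2]); return [v[0]+c*p[0]-s*p[1],v[1]+s*p[0]+c*p[1],p[2]]
v=[.445,-.022,.07]
keep=[o for o in obs if np.linalg.norm(np.array(proj(C[o[0]],W(v,P[o[1]])))-o[2])<15]
f=lambda v:np.ravel([np.array(proj(C[n],W(v,P[t])))-l for n,t,l in keep])
r=least_squares(f,v,loss="soft_l1");print(r.x)
for o,e in zip(keep,f(r.x).reshape(-1,2)):print(o[:2],e.round(1))
for k in P:print(k,np.round(W(r.x,P[k]),3))
# overlay of modelled edges to check
v=r.x;ims=[]
for n in C:
    im=cv2.resize(C[n]["image"],None,fx=3,fy=3)
    L=[((sx*.055,-.345,.031),(sx*.055,.345,.059)) for sx in(-1,1)]+[((0,.18,.16),(0,.18,.2127)),((.118,.145,.119),(.118,.145,.171)),((.071,0,.03),(.071,0,.115)),((-.071,0,.03),(-.071,0,.115)),((-.055,-.345,.031),(.055,-.345,.031))]
    for a,b in L: cv2.line(im,*[tuple(int(3*q+1) for q in proj(C[n],W(v,p))) for p in(a,b)],(255,0,0),1)
    ims.append(im)
a=ims[0][540:760,540:1240];b=ims[1][380:960,700:1100]
cv2.imwrite("pics/b.png",a[:,:,::-1]);cv2.imwrite("pics/c.png",b[:,:,::-1])
print(read_state()["time"])
E
```

```text
[ 0.44200748 -0.01674619  0.07378934]
('top', 'run_mid') [-2.5  0.7]
('top', 'run_end') [-0.3 -1.3]
('top', 'gate_knob') [-1.   0.9]
('top', 'trolley_handle') [-1.7 -3.2]
('top', 'trolley') [0.4 0.4]
('top', 'carton') [ 0.6 -3.1]
('side', 'run_mid') [0.1 1.7]
('side', 'run_end') [ 0.1 -0.8]
('side', 'gate_knob') [ 2.6 -1.8]
('side', 'trolley_handle') [ 0.8 -0.9]
('side', 'trolley') [-1.4 -0.4]
run_mid [ 0.442 -0.017  0.045]
run_end [ 0.467 -0.361  0.031]
gate_knob [0.549 0.137 0.155]
trolley_handle [0.429 0.163 0.198]
trolley [0.425 0.218 0.055]
carton [0.421 0.262 0.105]
1.7
```

View pics/b.png

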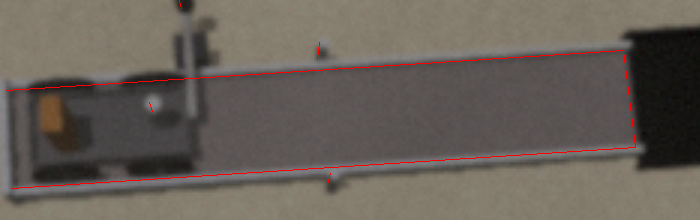

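View pics/c.png

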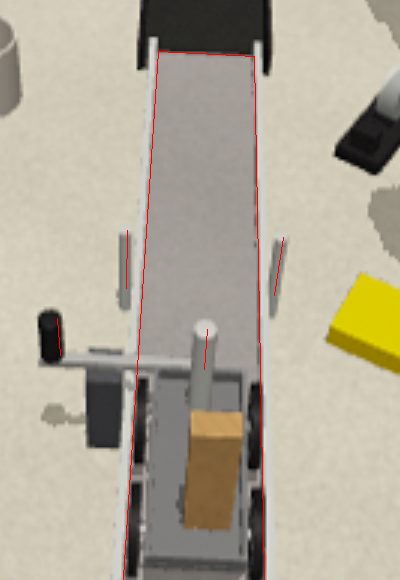

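The overlay fits to about 3 mm. Only the knob is about 4 mm farther out than modelled in the side view, so I'll check it with the wrist camera from above.

```bash
cat >> h.py <<'E'
V=[.442,-.0167,.0738]
def W(p,v=V): c,s=np.cos(v[2]),np.sin(v[2]); return np.array([v[0]+c*p[0]-s*p[1],v[1]+s*p[0]+c*p[1],p[2]])
def plan(pts,turns):
    s=read_state();p=np.array(s["tool_pos"]);r=R.from_rotvec(s["tcp_rot"]);out=[]
    for q,a in zip(pts,turns):
        out.append((r.inv().apply(np.array(q)-p)/.05).round(2).tolist()); p=p+r.apply(np.array(out[-1])*.05)
        r=r*R.from_euler("z",a*6,degrees=True)
    print(str(out).replace(" ",""))
E
python3 - <<'E'
from h import *
s=read_state();p=np.array(s["tool_pos"]);r=R.from_rotvec(s["tcp_rot"]);y=r.as_matrix()[:,1]
print("turn about tool z deg",-np.degrees(V[2]-np.arctan2(y[1],y[0])))
t=np.array([.552,.137,.245])
plan([p+(t-p)*k/18 for k in range(1,19)],[-1]*11+[-.95]+[0]*6)
E
```

```text
turn about tool z deg -71.78036723388884
[[0.62,-0.66,-0.02],[0.69,-0.58,-0.01],[0.75,-0.52,-0.02],[0.8,-0.43,-0.01],[0.84,-0.34,-0.02],[0.87,-0.26,-0.01],[0.89,-0.16,-0.02],[0.9,-0.07,-0.01],[0.91,0.02,-0.02],[0.9,0.12,-0.01],[0.88,0.22,-0.02],[0.85,0.3,-0.01],[0.82,0.39,-0.02],[0.82,0.38,-0.01],[0.82,0.39,-0.02],[0.82,0.39,-0.01],[0.82,0.39,-0.02],[0.82,0.38,-0.01]]
```

Call:
apply_moves(fingers=[0.4,0.4,0.4,0.4,0.4,0.4,0.4,0.4,0.4,0.4,0.4,0.4], travel=[[0.62,-0.66,-0.02],[0.69,-0.58,-0.01],[0.75,-0.52,-0.02],[0.8,-0.43,-0.01],[0.84,-0.34,-0.02],[0.87,-0.26,-0.01],[0.89,-0.16,-0.02],[0.9,-0.07,-0.01],[0.91,0.02,-0.02],[0.9,0.12,-0.01],[0.88,0.22,-0.02],[0.85,0.3,-0.01]], rotation=[[0,0,-1],[0,0,-1],[0,0,-1],[0,0,-1],[0,0,-1],[0,0,-1],[0,0,-1],[0,0,-1],[0,0,-1],[0,0,-1],[0,0,-1],[0,0,-0.95]], newtons=40)

```text
time: 2.9
tool_pos: [0.4544, -0.115, 0.2408]
tcp_rot: [2.134, 2.304, 0.001]
wrist_force: [1.0, 0.2, -0.7]
width: 0.4
grip_force: 0.0
```

Call:
apply_moves(fingers=[0.4,0.4,0.4,0.4,0.4,0.4,0.4], travel=[[0.82,0.39,-0.02],[0.82,0.38,-0.01],[0.82,0.39,-0.02],[0.82,0.39,-0.01],[0.82,0.39,-0.02],[0.82,0.38,-0.01],[0,0,0]], rotation=[[0,0,0],[0,0,0],[0,0,0],[0,0,0],[0,0,0],[0,0,0],[0,0,0]])

```text
time: 3.6
tool_pos: [0.5532, 0.1419, 0.2449]
tcp_rot: [-2.134, -2.305, -0.004]
wrist_force: [0.1, -1.0, 0.1]
width: 0.399
grip_force: 0.0
```

```bash
python3 - <<'E'
from h import *
c=read_camera("wrist");im=c["image"].copy()
for t,z in [("gate_knob",.155),("trolley_handle",.198)]:
    for x in tip_of("wrist",t): print(t,x["p"],x["location"],atz(c,x["location"],z).round(4))
for n in("top","side"):
    c2=read_camera(n)
    for x in tip_of(n,"gate_knob")[:2]: print(n,x["p"],atz(c2,x["location"],.155).round(4))
for p in [(.118,.145,.155),(.118,.145,.171),(0,.18,.2127)]:
    cv2.circle(im,tuple(int(a) for a in proj(c,W(p))),4,(255,0,0),1)
cv2.imwrite("pics/d.png",im[:,:,::-1])
s=read_state();print(s["time"],s["tool_pos"],s["width"]);m=R.from_rotvec(s["tcp_rot"]).as_matrix();print(m.round(3))
E
```

```text
gate_knob 0.87 [282.8, 218.2] [0.556  0.1349 0.155 ]
trolley_handle 0.77 [74.4, 183.8] [0.4307 0.1599 0.198 ]
trolley_handle 0.67 [281.4, 218.3] [0.5536 0.1481 0.198 ]
side 0.93 [0.5561 0.1412 0.155 ]
3.95 [0.55157226 0.13574121 0.24487749] 0.3981612620627404
[[-0.071  0.998  0.   ]
 [ 0.998  0.071 -0.   ]
 [-0.     0.    -1.   ]]
```

View pics/d.png

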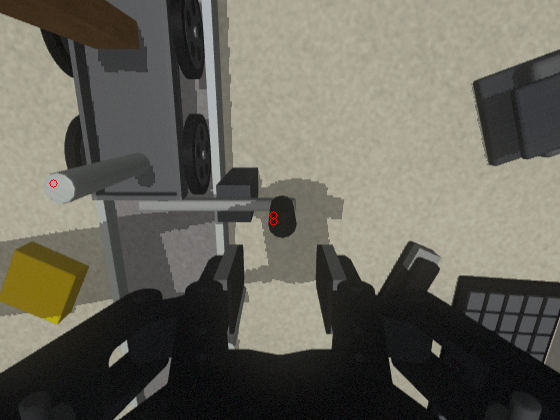

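Wrist view: the knob is at (282, 215), about 4 mm outside my model, with the fingers on either side of it. I'll shift outwards, go down, and grip it.

Call:
apply_moves(fingers=[0.4,0.4,0.4,0.4,0,0,0,0], travel=[[0.02,0.07,0],[0,0,0.73],[0,0,0.73],[0,0,0.72],[0,0,0],[0,0,0],[0,0,0],[0,0,0]], rotation=[[0,0,0],[0,0,0],[0,0,0],[0,0,0],[0,0,0],[0,0,0],[0,0,0],[0,0,0]])

```text
time: 4.75
tool_pos: [0.5518, 0.1369, 0.1311]
tcp_rot: [-2.137, -2.297, 0.011]
wrist_force: [3.3, -1.1, -29.5]
width: 0.219
grip_force: 41.7
```

Call:
apply_moves(fingers=[0,0,0,0,0,0,0], travel=[[0,0,0.1],[0,0.18,0],[0,0.18,0],[0,0.18,0],[0,0.18,0],[0,0.18,0],[0,0,0]], rotation=[[0,0,0],[0,0,0],[0,0,0],[0,0,0],[0,0,0],[0,0,0],[0,0,0]])

```text
time: 5.45
tool_pos: [0.6015, 0.1407, 0.1309]
tcp_rot: [2.139, 2.299, -0.0]
wrist_force: [2.7, -4.5, -13.1]
width: 0.224
grip_force: 42.5
```

Call:
apply_moves(fingers=[0.3,0.3], travel=[[0,0,0],[0,0,0]], rotation=[[0,0,0],[0,0,0]])

```text
time: 5.65
tool_pos: [0.6026, 0.1427, 0.134]
tcp_rot: [2.138, 2.298, 0.009]
wrist_force: [-0.2, 0.4, 0.9]
width: 0.3
grip_force: 0.0
```

```bash
python3 - <<'E'
from h import *
s=read_state();print(s["time"],s["tool_pos"],s["width"],s["wrist_force"],s["q"].round(3) if hasattr(s["q"],"round") else s["q"])
for n in("wrist","side","top"):
    c2=read_camera(n)
    for x in tip_of(n,"trolley_handle")[:2]: print(n,x["p"],atz(c2,x["location"],.1977).round(4))
    for x in tip_of(n,"gate_knob")[:1]: print(n,"knob",x["p"],atz(c2,x["location"],.155).round(4))
E
```

```text
5.65 [0.60260613 0.14268796 0.13396587] 0.30044769510094277 [-0.19174539  0.42221392  0.87962819] [1.920e-01 2.330e-01 1.829e+00 1.000e-03 1.073e+00 1.190e-01]
wrist knob 0.88 [0.6016 0.138  0.155 ]
side 0.95 [0.4355 0.162  0.1977]
side 0.57 [0.1705 0.4107 0.1977]
side knob 0.72 [0.5957 0.1405 0.155 ]
top 0.91 [0.1488 0.3782 0.1977]
top 0.7 [0.4188 0.1569 0.1977]
```

Call:
apply_moves(fingers=[0.3,0.3,0.3,0.3,0.3,0.6,0.6,0.6,0.6,0.6,0.6], travel=[[0,0.2,0],[0,0.2,0],[0,0.14,0],[0,0.08,0],[0,0,-1],[-0.66,-0.67,0],[-0.66,-0.67,0],[-0.66,-0.67,0],[-0.66,-0.67,0.1],[-0.66,-0.67,0.1],[-0.66,-0.67,0.1]], rotation=[[0,0,0],[0,0,0],[0,0,0],[0,0,0],[0,0,0],[0,0,0],[0,0,0],[0,0,0],[0,0,0],[0,0,0],[0,0,0]])

```text
time: 7.2
tool_pos: [0.4448, -0.0698, 0.1662]
tcp_rot: [2.137, 2.299, 0.001]
wrist_force: [0.4, -1.1, -0.1]
width: 0.602
grip_force: 0.0
```

```bash
cat > look.py <<'E'
from h import *
import sys
def inv(p): c,s=np.cos(V[2]),np.sin(V[2]);d=np.array(p)[:2]-V[:2];return np.array([c*d[0]+s*d[1],-s*d[0]+c*d[1]]).round(4)
for n in sys.argv[1:]:
    t0=read_state()["time"];c=read_camera(n);
    cv2.imwrite(f"pics/{n}_{t0:.2f}.png",c["image"][:,:,::-1])
    for t,z in [("trolley_handle",.045+.143)]:
        for x in tip_of(n,t)[:2]:
            p=atz(c,x["location"],z);
            for _ in range(3): p=atz(c,x["location"],.188+.041*(inv(p)[1]+.055))
            print(n,round(t0,3),round(x["p"],2),x["location"],inv(p))
s=read_state();print(s["time"],inv(s["tool_pos"]),s["tool_pos"][2],s["width"])
E
python3 look.py wrist side
```

```text
side 7.3 0.63 [300.0, 205.1] [0.0061 0.0709]
side 7.3 0.58 [429.7, 367.4] [-0.2353  0.4573]
7.4 [-0.0005 -0.0527] 0.16618145268891452 0.6009989324631767
```

```bash
python3 look.py side
```

```text
side 7.4 0.81 [427.9, 365.9] [-0.2325  0.4547]
side 7.4 0.66 [302.5, 199.4] [0.0003 0.051 ]
7.5 [ 0.0006 -0.0517] 0.16650157093692794 0.5992928514282458
```

View pics/side_7.40.png

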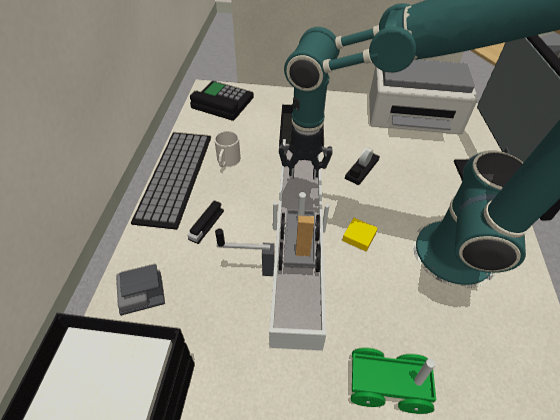

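The side view shows the gate open (knob at (220, 237)) and the trolley rolling with its carton upright. The handle, at (302, 195), is still above the posts, and the gripper is waiting ahead of it.

Call:
apply_moves(fingers=[0.5], travel=[[0.4,0.04,0]], rotation=[[0,0,0]])

```text
time: 7.6
tool_pos: [0.4473, -0.0485, 0.1665]
tcp_rot: [2.139, 2.298, 0.001]
wrist_force: [1.2, 0.2, 0.2]
width: 0.502
grip_force: 0.0
```

```bash
python3 look.py side
```

```text
side 7.6 0.85 [425.0, 364.2] [-0.2278  0.4519]
side 7.6 0.56 [303.0, 189.8] [-0.0005  0.0169]
7.7 [ 0.0027 -0.0298] 0.16619490511929602 0.49874847560871394
```

Call:
apply_moves(fingers=[0.45,0.4,0,0,0], travel=[[-0.12,0,0],[-0.24,0,0.01],[-0.36,0,0.02],[-0.4,0,0.02],[-0.4,0,0.02]], rotation=[[0,0,0],[0,0,0],[0,0,0],[0,0,0],[0,0,0]])

```text
time: 8.2
tool_pos: [0.4518, -0.126, 0.1628]
tcp_rot: [2.138, 2.299, 0.001]
wrist_force: [1.7, -1.0, 1.2]
width: 0.199
grip_force: 39.1
```

The handle is gripped, so I'll brake gently.

Call:
apply_moves(fingers=[0,0,0,0,0,0,0,0,0,0,0], travel=[[-0.38,0,0.01],[-0.34,0,0.01],[-0.28,0,0.01],[-0.22,0,0.01],[-0.16,0,0.01],[-0.1,0,0.01],[-0.05,0,0],[-0.02,0,0],[0,0,0],[0,0,0],[0,0,0]], rotation=[[0,0,0],[0,0,0],[0,0,0],[0,0,0],[0,0,0],[0,0,0],[0,0,0],[0,0,0],[0,0,0],[0,0,0],[0,0,0]])

```text
time: 9.3
tool_pos: [0.457, -0.201, 0.1597]
tcp_rot: [2.138, 2.3, 0.001]
wrist_force: [2.2, -0.1, 3.1]
width: 0.197
grip_force: 39.4
```

```bash
python3 look.py side top; ls pics; python3 -c "
import cv2,glob,numpy as np
f=sorted(glob.glob('pics/side_9*'))[-1];g=sorted(glob.glob('pics/top_9*'))[-1]
cv2.imwrite('pics/e.png',np.hstack([cv2.resize(cv2.imread(f)[100:360,180:400],(440,520)),cv2.resize(cv2.imread(g)[100:360,180:360],(360,520))]))
from h import *;s=read_state();print(s['grip_force'],s['wrist_force'])"
```

```text
side 9.3 0.61 [428.0, 366.3] [-0.2326  0.4554]
top 9.4 0.83 [347.5, 207.9] [-0.0024 -0.1814]
top 9.4 0.69 [155.2, 306.0] [-0.2565  0.4118]
9.5 [ 0.0013 -0.1851] 0.15966642038930393 0.19911377756250437
a.png
b.png
c.png
d.png
side_7.30.png
side_7.40.png
side_7.60.png
side_9.30.png
top_9.40.png
wrist_7.20.png
39.45994555950165 [ 3.90345755 -0.51529089  3.19231756]
```

View pics/e.png

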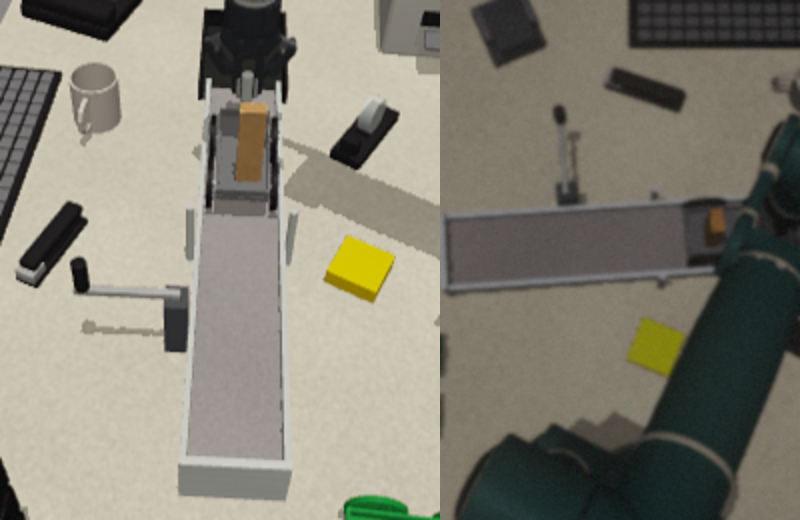

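The carton is upright at (250, 140) and the gripper holds the handle at (247, 85). The bar is drawn clear of the run, so I'll check how far the gate opened before handing in.

```bash
python3 - <<'E'
from h import *
for n in("side","top"):
    c=read_camera(n)
    for x in tip_of(n,"gate_knob")[:2]:
        p=atz(c,x["location"],.155);d=p[:2]-np.array(V[:2]);print(n,x["p"],p.round(3),"open",np.cos(V[2])*d[0]+np.sin(V[2])*d[1]-.118)
    for o in(.05,.06,.07,.076,.085): print(o,np.round(proj(c,W((.121+o,.145,.171))),1))
    im=c["image"]; r=regions_of(n,"gate_knob")
    print([(q["p"],q["bbox"]) for q in r])
E
```

```text
side 0.81 [0.626 0.148 0.155] open 0.0772360647440232
0.05 [230.1 231.4]
0.06 [225.9 231.2]
0.07 [221.8 231. ]
0.076 [219.3 230.8]
0.085 [215.5 230.7]
[(0.59, [215.2, 228.8, 57.8, 23.0])]
top 0.43 [0.62  0.132 0.155] open 0.07083919185666146
0.05 [238.3 162.2]
0.06 [238.1 159.1]
0.07 [237.9 156.1]
0.076 [237.8 154.3]
0.085 [237.6 151.5]
[(0.58, [237.4, 153.5, 5.0, 44.5]), (0.27, [300.2, 199.3, 45.6, 32.8])]
```

```bash
python3 -c "
from workcell import *
print(finish_job())"
```

```text
the job is handed in; nothing more can be done
None
```

The job is handed in: the gate is open about 75 mm, and the trolley stands still with the gripper on its handle about 185 mm below the posts. The carton was still upright after braking, and nothing else was moved.

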